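# Load and lock the stone tumbler

### The job

Clean the scenery boulders in the stone tumbler: lower every boulder on the bench gently into the bowl, letting go only when it is on or just above the bottom, and never pressing it down hard. Then set the lid on, press it down against its sprung seal and turn it clockwise under the two hooks until it stops, let go so that it stays locked, and only then push the switch over to start the tumbler. Leave the other things on the bench where they are.

Things in the scene. Friction and masses are not known exactly. Their poses are not given: they have to be found in the camera images.
- tumbler: the fixed stone tumbler: black round base 208 diameter, on it a grey open bowl, bore 160 diameter, 68 deep, wall 6, and two steel hooks outside the bowl on its +y and -y sides (backs 133 from the axis, tops at z 132). Origin: centre of its underside on the table, z up. Bowl floor at z 59, rim at z 127
- bowl_floor (a point): centre of the bowl's floor (same axes as the tumbler)
- hook_1 (a point): middle of the underside of the roof of the +y hook (120 from the axis, z 126). The roof is 50 wide along tumbler x and covers 109 to 133 from the axis. Closed towards tumbler +x (a stop 25 from this point), open towards -x, so a lug turning clockwise (seen from above) enters it and meets the stop
- hook_2 (a point): the same for the -y hook, turned half round: its stop is on its tumbler -x side, 25 from this point; open towards +x.
- seal (a joint): travel in m of the black sprung rubber ring (177 outer diameter) round the bowl's mouth: 0 = up (its top 8 mm above the rim), 0.008 = pressed level with the rim. It starts to move at 3 N and takes 7 N to press right down; it carries the lid's weight almost without sinking. About 0.004 when the lid is locked under the hooks
- lid: the loose lid, about 200 g: black spigot 150 diameter, z 0 to 12 (goes into the bowl), aluminium disc 174 diameter, z 12 to 20, two steel arms on +x and -x reach out and down to a lug each (28 wide, 103 to 119 from the axis, z 0 to 7), bar handle on top. Origin: centre of the spigot's underside; half turns are alike. Origin above the tumbler's: resting on the seal 123, pressed down 115, locked 119
- lid_handle (a point): on the lid's axis, 10 below the top of its black bar handle (90 long along the lid's x, 18 wide, z 20 to 54 of the lid). To lock: set the lid on with its lug line (lid x) 35 to 90 degrees counter-clockwise (from above) of the hook line (tumbler y), press down, turn clockwise to the stops (0 to 8 degrees past), let go: the seal holds the lugs up against the roofs. Turning takes under 0.5 N m
- power (a joint): the tumbler's switch: lever angle in rad, 0 = off (leaning to the control's -x side, roughly towards the robot), 1.0 = on (leaning to its +x side); stays where left, moves with about 1 N at the tip
- power_tip (a point): centre of the black ball (26 diameter) on the end of the switch's 80 mm steel stick, which swings about a level axis along the control's y
- control: fixed grey control box, 100 x 80 x 70 tall, with the switch on top (a block 70 x 50 x 25 and the stick, pivot 92 above the table over the box's centre; ball 162 above the table when on or off, 172 midway). Origin: centre of its underside; x is the direction to push the switch on
- boulder_a: grey rounded stone boulder, 52 diameter, 52 tall with a small flat foot, about 80 to 140 g; origin: its middle, 26 above its foot. May be absent
- boulder_b: grey rounded stone boulder, 48 diameter, 52 tall with a small flat foot, about 80 to 140 g; origin: its middle, 26 above its foot. May be absent
- boulder_c: grey rounded stone boulder, 52 diameter, 52 tall with a small flat foot, about 80 to 140 g; origin: its middle, 26 above its foot. May be absent
- boulder_d: grey rounded stone boulder, 48 diameter, 52 tall with a small flat foot, about 80 to 140 g; origin: its middle, 26 above its foot. May be absent
- boulder_e: grey rounded stone boulder, 52 diameter, 52 tall with a small flat foot, about 80 to 140 g; origin: its middle, 26 above its foot. May be absent
- wagon: bystander: open goods wagon, brown body on dark bogies, 140 x 40 x 60 tall; origin under its centre, long axis x
- track_piece: bystander: straight piece of model track on a brown bed, 170 x 34 x 10; origin under its centre, long axis x
- pine: bystander: model pine tree 132 tall, 64 across at 30 mm height, on a round black foot; origin under its centre
- glue: bystander: white glue bottle, 50 diameter, 120 tall; origin under its centre
- paint_jar: bystander: small amber paint jar, 44 diameter, 45 tall; origin under its centre
- brush: bystander: paint brush lying flat, about 190 long; origin under its middle, long axis x
- mug: bystander: white mug, 80 diameter, 90 tall, handle on its +y side; origin under its centre
There are look-alikes about, which are no part of the job. What is shaped like the control but pink is not meant. Leave any red look-alike of the boulder_a alone.

How it is judged (in metres and radians):
On the way, in this order (a step that is already met when the one before it is completed fails the run):
1. every boulder lies in the bowl, let go, at rest (horizontal distance between each of boulder_a, boulder_b, boulder_c, boulder_d, boulder_e and bowl_floor below 0.062 m and z of boulder_a in the frame of bowl_floor between 0.005 and 0.06 m and z of boulder_b in the frame of bowl_floor between 0.005 and 0.06 m and z of boulder_c in the frame of bowl_floor between 0.005 and 0.06 m and z of boulder_d in the frame of bowl_floor between 0.005 and 0.06 m and z of boulder_e in the frame of bowl_floor between 0.005 and 0.06 m and contact force between the fingers and boulder_a below 0.1 N and contact force between the fingers and boulder_b below 0.1 N and contact force between the fingers and boulder_c below 0.1 N and contact force between the fingers and boulder_d below 0.1 N and contact force between the fingers and boulder_e below 0.1 N and linear speed of each of boulder_a, boulder_b, boulder_c, boulder_d, boulder_e below 0.05 m/s), for 0.3 s.
2. the lid is locked under the hooks, let go, with the seal pressed by it (horizontal distance between lid and tumbler below 0.008 m and z of lid in the frame of tumbler between 0.112 and 0.1215 m and angle between the x axis of lid and the y axis of tumbler, either way round below 0.25 rad and angle between lid's own z axis and vertical below 0.08 rad and value of joint seal above 0.002 m and contact force between the fingers and lid below 0.1 N), for 0.3 s.
3. the switch is pushed over to on (value of joint power above 0.85 rad), for 0.2 s.
At the end, for the whole second after the job is handed in: Every boulder lies in the bowl (middle within 62 mm of its axis, under 60 mm above its floor); the lid, let go, is level and locked (within 8 mm of the axis, lugs within 0.25 rad of the hook line, origin 112 to 121.5 mm above the tumbler's, seal held down over 2 mm); the switch is beyond 0.85 rad (all of step 2 and horizontal distance between each of boulder_a, boulder_b, boulder_c, boulder_d, boulder_e and bowl_floor below 0.062 m and z of boulder_a in the frame of bowl_floor between 0.005 and 0.06 m and z of boulder_b in the frame of bowl_floor between 0.005 and 0.06 m and z of boulder_c in the frame of bowl_floor between 0.005 and 0.06 m and z of boulder_d in the frame of bowl_floor between 0.005 and 0.06 m and z of boulder_e in the frame of bowl_floor between 0.005 and 0.06 m and value of joint power above 0.85 rad); the robot touches nothing.
It fails at once if a boulder falls freely into the bowl (over 0.6 m/s in it, about 20 mm of fall) ((horizontal distance between boulder_a and bowl_floor below 0.075 m and z of boulder_a in the frame of bowl_floor between 0.031 and 0.095 m and linear speed of boulder_a above 0.6 m/s) or (horizontal distance between boulder_b and bowl_floor below 0.075 m and z of boulder_b in the frame of bowl_floor between 0.031 and 0.095 m and linear speed of boulder_b above 0.6 m/s) or (horizontal distance between boulder_c and bowl_floor below 0.075 m and z of boulder_c in the frame of bowl_floor between 0.031 and 0.095 m and linear speed of boulder_c above 0.6 m/s) or (horizontal distance between boulder_d and bowl_floor below 0.075 m and z of boulder_d in the frame of bowl_floor between 0.031 and 0.095 m and linear speed of boulder_d above 0.6 m/s) or (horizontal distance between boulder_e and bowl_floor below 0.075 m and z of boulder_e in the frame of bowl_floor between 0.031 and 0.095 m and linear speed of boulder_e above 0.6 m/s)).
It fails at once if a boulder is pressed hard against the tumbler (over 30 N between them) (contact force between any of boulder_a, boulder_b, boulder_c, boulder_d, boulder_e and tumbler above 30 N).
It fails at once if a bystander is moved more than 40 mm (distance of any of wagon, track_piece, pine, glue, paint_jar, brush, mug from where it was at the start of the episode above 0.04 m).
Of boulder_a, boulder_b, boulder_c, boulder_d, boulder_e only 3 to 4 are there at a start; the rules pass over those that are not, and their reading is None.
At some moment in a run one of boulder_a, boulder_b, boulder_c, boulder_d, boulder_e, lid may be knocked a few centimetres aside while the robot is not near it.
It also fails if it takes over 210 s, if anything falls off the work surface, if the arm or the gripper's body presses on something with over 40 N, if the wrist force passes 120 N, or if a joint passes its speed limit or range.

### The arm

A 6-joint arm with a two-finger parallel gripper is mounted at the origin on the work surface. World frame = base frame: x ahead of the robot, y to its left, z up, the work surface at z = 0. Lengths are in m, angles in degrees, forces in N, time in s.
With the tool pointing down it reaches from about 0.4 to 0.825 m from the base axis. Payload 7 kg.
Tool frame: the origin (TCP) lies between the finger pads; the fingertips stand 19 mm ahead of it and the grasp point (between the pads) is the TCP; z points along the fingers, y is the line along which they close (so a half turn about z gives the same grasp; the last joint's range is limited). The gripper opens to 88 mm and grips with 3 to 60 N. Pads are 19 mm wide; open, the fingers measure 130 mm over their backs; the gripper's body (78 mm by 193 mm) begins 47 mm behind the grasp point.
Start: joints at [-48.237, 20.546, 0.682, 0, -70.136, -16.507], TCP at [0.288, -0.61, 0.246] pointing down, gripper open.
Joint ranges: [-176.03, 176.03], [-82.01, 121.73], [-58.28, 71.71], [-173.87, 95.51], [-174.79, -0.11], [-173.66, 173.66]. Speed limits (degrees/s): [136.94, 136.94, 172.46, 180, 180, 180].

### API

Orientations are given as [roll, pitch, yaw] about the fixed x, y, z axes, in that order (R = Rz(yaw) Ry(pitch) Rx(roll)).
In Python, from plant import get_obs, snapshot, close_job, spot_in, spot_point gives the robot as it stands.
- The arm moves only by the tool play_rows, never from a script. Its argument "plan" is a list of rows, each a list of 6 numbers: the shift along the tool's x, y, z in cm, then the turn, a rotation vector about the tool's x, y, z in degrees. A call has 1 to 20 rows; each row shifts and turns the commanded pose from where the row before left it, along the tool's axes as they then stand; what a row does not reach is not made up. A row lasts 1/12 s, in which the tool goes at most 41.7 mm and 7.16 degrees, less where a joint would pass 70% of its speed; a pose out of reach is approached as far as the arm can. A call is refused whole if a number of a shift passes 4.17 or a number of a turn 7.16, either way. A call with a gripper value outside its range is refused whole. "grip" is the finger opening in cm, from 0 to 8.76, set as the call begins (left out, the last holds). The fingers move at their own pace and stop on an object; the grip force is fixed at half the most. Time passes only in rows, so rows that do not move let the fingers close. It gives the time, the measured TCP pose, the force, the opening and the grip force at its end, in the units of the state.
- get_obs(): the state, without advancing time (a new reading comes with each control period).
- snapshot(name): name is "scene" or "top"; returns a dict with "frame" (384x512x3 uint8, red, green, blue), "fx", "fy", "cx", "cy" (pixels), "k1" (the pictures are not rectified: a ray, as slopes to the right and down, at radius r is drawn at 1 + k1 r^2 times it, then the intrinsics apply), "position" and "attitude" of the camera in the world. Camera axes: x right, y down, z forward; pixel columns grow to the right and rows downward; lengths in m; the calibration is good to about 2 mm. A picture is of the moment at which its call begins. There is no depth.
- close_job(): hands the job in; it is judged then, once.
Trained networks look in the newest picture that a camera, given by its name, has taken for a name from the list of things; names that differ only in an ending like _2 or _b are one class to them, and where a whole thing is asked for, a point or a joint stands for the part that bears it (a point fixed in the world has none). Each returns a list of dicts, best first, with "score" (0 to 1); they miss things now and then, are a little off and sometimes report something else, mostly with a low value. They report only what shows in the picture. A call takes as long as a camera call. They do not tell look-alikes from the thing itself.
- spot_in(camera, thing): "position" ([x, y, z] in m, in world coordinates, good to about 4 mm: the middle of the surface that is visible of it).
- spot_point(camera, thing): "position" ([x, y, z] in m, in world coordinates, good to about 4 mm: a listed point, or the origin of a listed thing).
The state is a dict: "clock": time; "joint_pos": joint angles; "qvel": joint speeds; "tau": joint torques, N m; "tool_pos": TCP position; "orientation": TCP orientation; "force": force on the tool from outside, world axes, zero at the start; "moment": the same for the moment, N m; "opening": finger opening in m; "gripper_force": force on a finger pad.
Only numpy, scipy, OpenCV 4.12 (cv2) and the standard library are available. Lean on these libraries where they do the work, as an engineer would, in place of code of your own. Each camera call takes 0.05 s, during which the arm holds its last target. There are 200 camera calls.

## Working session

There is one attempt and no reset: what is moved stays moved. The work goes in short steps, Python scripts to look and compute and a tool call to move; the robot and the scene stay as the last step left them, time stands still between calls to the robot, and variables do not carry over. Pictures are saved under pics/ and viewed, at most 14 in all, crops included, and the job is handed in when it is done.

Besides the shell and the picture viewer there is one more tool, called after "Request:" as name(argument=value, ...) on one line, values as JSON. play_rows: Moves the arm, as the interface text tells. Its arguments: {"type":"object","properties":{"plan":{"type":"array","items":{"type":"array","items":{"type":"number"}}},"grip":{"type":"number"}},"required":["plan"]}

```bash
mkdir -p pics; ls; cat > h.py <<'E'
import numpy as np, cv2
from plant import *
def snap(cam,fn=None):
    s=snapshot(cam)
    if fn: cv2.imwrite('pics/'+fn,s['frame'][:,:,::-1])
    return s
def Rc(s):
    a=np.array(s['attitude'],float)
    if a.shape==(3,3): return a
    from scipy.spatial.transform import Rotation as R
    return R.from_euler('xyz',a,degrees=True).as_matrix()
def ray(s,u,v):
    K=np.array([[s['fx'],0,s['cx']],[0,s['fy'],s['cy']],[0,0,1.]])
    p=cv2.undistortPoints(np.array([[[u,v]]],float),K,np.array([s['k1'],0,0,0.]))[0,0]
    return Rc(s)@np.array([p[0],p[1],1.])
def at_z(s,u,v,z):
    d=ray(s,u,v);c=np.array(s['position']);return c+d*(z-c[2])/d[2]
def px(s,P):
    q=Rc(s).T@(np.array(P,float)-np.array(s['position']));x=q[:2]/q[2];x=x*(1+s['k1']*(x@x))
    return np.round([s['fx']*x[0]+s['cx'],s['fy']*x[1]+s['cy']],1)
E
python3 - <<'E'
from h import *
o=get_obs();print(o)
for c in('scene','top'):
    s=snap(c,c+'1.png');print({k:s[k] for k in s if k!='frame'})
    for t in('tumbler','bowl_floor','hook_1','hook_2','lid','lid_handle','power_tip','control','boulder_a','wagon','track_piece','pine','glue','paint_jar','brush','mug'):
        for d in spot_point(c,t):
            if d['score']>.2: print(c,t,np.round(d['position'],3),round(d['score'],2),px(s,d['position']))
E
```

```text
pics
{'clock': 0.0, 'joint_pos': array([-4.82377957e+01,  2.05915530e+01,  6.32677652e-01, -2.10031168e-02,
       -7.01376420e+01, -1.65078847e+01]), 'qvel': array([-0.0529289 , -0.0765567 , -0.0767318 , -0.04316145,  0.03786763,
       -0.04344015]), 'tau': array([-7.88811303e-04, -5.82711804e+01,  2.93048912e+01,  6.99688956e+00,
        6.85538747e-03, -1.83685670e-04]), 'tool_pos': array([ 0.2877617 , -0.61005612,  0.24461025]), 'orientation': array([ 1.79901850e+02, -8.49759444e-03, -1.54752826e+02]), 'force': array([ 0.01672342, -0.05873688, -0.82381675]), 'moment': array([ 0.00070733, -0.01307143, -0.01664558]), 'gripper_force': 0.0, 'opening': 0.08731082851088874}
{'fx': 364.69679279323765, 'fy': 364.69679279323765, 'cx': 248.5293188841484, 'cy': 191.28354095703153, 'k1': 0.025798521971559876, 'position': array([1.2556887 , 0.64275075, 0.89618614]), 'attitude': array([-127.59712664,   -0.52410044,  131.43436898])}
scene tumbler [ 0.438 -0.359  0.   ] 0.65 [197.3 174.9]
scene tumbler [ 0.639 -0.172 -0.001] 0.59 [191.1 218.1]
scene bowl_floor [ 0.637 -0.171  0.061] 0.62 [190.3
[... 2848 characters left out ...]
28] 0.73 [181.7 175.1]
top boulder_a [0.663 0.114 0.023] 0.7 [225.2 149.6]
top boulder_a [0.4   0.33  0.026] 0.66 [154.8 219.3]
top boulder_a [0.632 0.204 0.028] 0.49 [198.2 155.9]
top boulder_a [0.489 0.398 0.025] 0.44 [138.4 192.3]
top boulder_a [ 0.268  0.32  -0.001] 0.3 [154.9 259.2]
top wagon [0.769 0.015 0.005] 0.68 [255.9 124.7]
top track_piece [ 0.453  0.087 -0.002] 0.29 [228.  211.1]
top pine [ 0.694  0.384 -0.001] 0.69 [151.3 138.3]
top pine [ 0.573  0.447 -0.002] 0.66 [129.8 169.9]
top glue [ 0.348 -0.218  0.002] 0.44 [315.6 248. ]
top paint_jar [0.446 0.086 0.046] 0.61 [227.2 210.3]
top brush [0.271 0.321 0.001] 0.63 [154.6 258.4]
top mug [ 0.654 -0.47   0.   ] 0.57 [390.  166.4]
```

View pics/scene1.png

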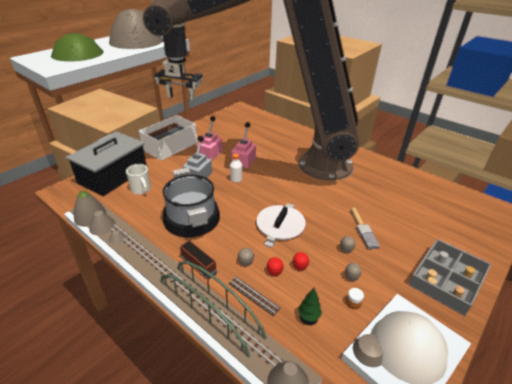

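View pics/top1.png

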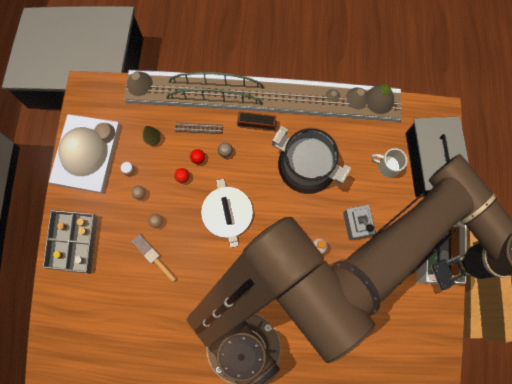

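```bash
python3 - <<'E'
import cv2
a=cv2.imread('pics/scene1.png')[110:330,130:400];cv2.imwrite('pics/crop1.png',cv2.resize(a,None,fx=2.7,fy=2.7,interpolation=cv2.INTER_CUBIC))
E
```

```text
(no output)
```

View pics/crop1.png

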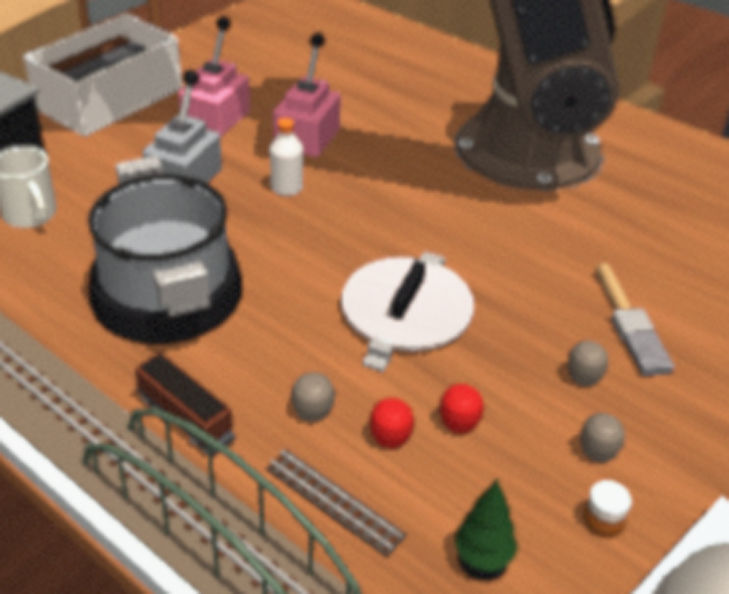

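The grey boulders are at scene px (246,257), (347,243) and (353,271). The look-alikes are:
- Red balls at (275,267) and (301,261).
- Scenery rocks on the layout at (370,348) and (88,210).

The grey control is at (198,165), and the pink ones are at (209,148) and (243,155). The crop confirms these choices: three grey boulders and one grey switch.

Request:
play_rows(plan=[[0, 0, 0, 0, 0, -6.5], [0, 0, 0, 0, 0, -6.5], [0, 0, 0, 0, 0, -6.5], [0, 0, 0, 0, 0, -6.5], [0, 0, 0, 0, 0, -6.5], [0, 0, 0, 0, 0, -6.5], [0, 0, 0, 0, 0, -6.5], [0, 0, 0, 0, 0, -6.5], [0, 0, 0, 0, 0, -6.5], [0, 0, 0, 0, 0, -6.3], [-2.9, -1.5, 0, 0, 0, 0], [-2.9, -1.5, 0, 0, 0, 0], [-2.9, -1.5, 0, 0, 0, 0], [-2.9, -1.5, 0, 0, 0, 0], [-2.9, -1.5, 0, 0, 0, 0], [-2.9, -1.5, 0, 0, 0, 0], [-2.9, -1.5, 0, 0, 0, 0], [-2.9, -1.5, 0, 0, 0, 0], [-2.9, -1.5, 0, 0, 0, 0], [-2.9, -1.5, 0, 0, 0, 0]], grip=8.0)

```text
clock: 3.37
tool_pos: [0.4382, -0.3188, 0.2458]
orientation: [-180.0, -0.0, -89.9]
force: [0.7, -1.3, 0.5]
opening: 0.0797
gripper_force: 0.0
```

Request:
play_rows(plan=[[-2.9, -1.5, 0, 0, 0, 0], [-2.9, -1.5, 0, 0, 0, 0], [-2.9, -1.5, 0, 0, 0, 0], [-2.9, -1.5, 0, 0, 0, 0], [-2.9, -1.5, 0, 0, 0, 0], [-2.9, -1.5, 0, 0, 0, 0], [-2.9, -1.5, 0, 0, 0, 0], [-2.9, -1.5, 0, 0, 0, 0], [-2.9, -1.5, 0, 0, 0, 0], [-2.9, -1.5, 0, 0, 0, 0], [-2.9, -1.5, 0, 0, 0, 0], [-2.9, -1.5, 0, 0, 0, 0], [-2.9, -1.5, 0, 0, 0, 0], [-2.9, -1.5, 0, 0, 0, 0], [-2.9, -1.5, 0, 0, 0, 0], [0, 0, 0, 0, 0, 0], [0, 0, 0, 0, 0, 0]])

```text
clock: 4.78
tool_pos: [0.6626, 0.1166, 0.2446]
orientation: [179.9, -0.0, -89.8]
force: [-0.1, -0.2, -0.2]
opening: 0.08
gripper_force: 0.0
```

```bash
cat > look.py <<'E'
from h import *
import sys
ths=sys.argv[2:]; tag=sys.argv[1]
o=get_obs();print(o['clock'],np.round(o['tool_pos'],4),np.round(o['orientation'],1),np.round(o['force'],1),o['opening'])
for c in('scene','top'):
    s=snap(c,c+tag+'.png')
    for t in ths:
        for d in spot_point(c,t):
            if d['score']>.3: print(c,t,np.round(d['position'],4),round(d['score'],2),px(s,d['position']))
E
python3 look.py 2 boulder_a tumbler bowl_floor hook_1 lid lid_handle power_tip control
```

```text
4.7833 [0.6626 0.1166 0.2446] [179.9  -0.  -89.8] [-0.1 -0.2 -0.2] 0.0800176673849041
scene boulder_a [0.6345 0.2099 0.0238] 0.67 [274.  266.6]
scene boulder_a [0.6624 0.1156 0.025 ] 0.66 [245.2 256.1]
scene boulder_a [0.5562 0.2554 0.0283] 0.61 [300.8 258.8]
scene boulder_a [0.395  0.3274 0.0254] 0.59 [346.8 243.1]
scene boulder_a [0.4891 0.3955 0.0255] 0.52 [351.3 270.4]
scene tumbler [ 0.6379 -0.1701  0.0011] 0.84 [191.6 217.7]
scene bowl_floor [ 0.6374 -0.1723  0.0601] 0.92 [189.9 205. ]
scene bowl_floor [ 2.682e-01  3.172e-01 -1.000e-04] 0.43 [360.8 227.7]
scene hook_1 [ 0.5819 -0.2805  0.1226] 0.87 [180.3 172.5]
scene hook_1 [ 0.6899 -0.0645  0.1282] 0.57 [197.9 210.9]
scene lid [0.4483 0.0932 0.003 ] 0.71 [280.2 223.9]
scene lid [0.6652 0.1176 0.0261] 0.35 [245.1 256.7]
scene lid_handle [0.4437 0.0916 0.0447] 0.67 [281.4 214.3]
scene power_tip [ 0.6349 -0.1704  0.0018] 0.54 [192.1 217.1]
scene power_tip [ 0.2482 -0.4501  0.1621] 0.45 [212.6 118.7]
scene power_tip [ 0.4035 -0.3616  0.1632] 0.43 [200.2 138. ]
scene power_tip [ 0.7425  0.2138 -0.0019] 0.36 [251.9 294.3]
scene con
[... 561 characters left out ...]
1] 0.5 [306.4 164.4]
top hook_1 [ 0.5819 -0.2795  0.1251] 0.94 [342.5 172.8]
top hook_1 [ 0.6908 -0.0692  0.1261] 0.56 [279.8 135.9]
top lid [0.4478 0.0889 0.0418] 0.72 [226.6 210. ]
top lid [ 0.4501  0.0899 -0.0005] 0.67 [227.1 211.7]
top lid_handle [0.4496 0.0908 0.0449] 0.78 [226.  209.3]
top lid_handle [ 0.4365 -0.3496 -0.0017] 0.52 [355.  224.9]
top power_tip [ 0.1832 -0.3067  0.1642] 0.62 [348.2 298. ]
top power_tip [ 0.4013 -0.362   0.1616] 0.57 [368.7 228. ]
top power_tip [ 0.2468 -0.4568  0.1604] 0.49 [396.9 279.7]
top control [ 0.4382 -0.3484  0.0006] 0.79 [354.8 224.2]
top control [ 0.2196 -0.2942 -0.0012] 0.72 [336.  287.6]
top control [ 0.2836 -0.4534 -0.0013] 0.69 [383.2 271.3]
```

Request:
play_rows(plan=[[0, 0, 3, 0, 0, 0], [0, 0, 3, 0, 0, 0], [0, 0, 3, 0, 0, 0], [0, 0, 3, 0, 0, 0], [0, 0, 3, 0, 0, 0], [0, 0, 3, 0, 0, 0], [0, 0, 1, 0, 0, 0], [0, 0, 1, 0, 0, 0], [0, 0, 0.9, 0, 0, 0], [0, 0, 0, 0, 0, 0], [0, 0, 0, 0, 0, 0]])

```text
clock: 6.6
tool_pos: [0.6629, 0.1152, 0.0375]
orientation: [-179.9, 0.0, -89.9]
force: [0.3, -0.3, 0.2]
opening: 0.0802
gripper_force: 0.0
```

Request:
play_rows(plan=[[0, 0, 0, 0, 0, 0], [0, 0, 0, 0, 0, 0], [0, 0, 0, 0, 0, 0], [0, 0, 0, 0, 0, 0], [0, 0, 0, 0, 0, 0], [0, 0, 0, 0, 0, 0], [0, 0, 0, 0, 0, 0], [0, 0, 0, 0, 0, 0], [0, 0, -1, 0, 0, 0], [0, 0, -3, 0, 0, 0], [0, 0, -3, 0, 0, 0], [0, 0, -3, 0, 0, 0], [0, 0, -3, 0, 0, 0], [0, 0, -3, 0, 0, 0], [0, 0, -3, 0, 0, 0], [0, 0, -1.9, 0, 0, 0], [0, 0, 0, 0, 0, 0]], grip=3)

```text
clock: 8.02
tool_pos: [0.6642, 0.1152, 0.2517]
orientation: [-179.5, 0.1, -89.9]
force: [1.2, 0.2, -0.2]
opening: 0.0508
gripper_force: 30.0
```

Request:
play_rows(plan=[[2.48, 0.26, 0, 0, 0, 0], [2.48, 0.26, 0, 0, 0, 0], [2.48, 0.26, 0, 0, 0, 0], [2.48, 0.26, 0, 0, 0, 0], [2.48, 0.26, 0, 0, 0, 0], [2.48, 0.26, 0, 0, 0, 0], [2.48, 0.26, 0, 0, 0, 0], [2.48, 0.26, 0, 0, 0, 0], [2.48, 0.26, 0, 0, 0, 0], [2.48, 0.26, 0, 0, 0, 0], [0, 0, 0, 0, 0, 0], [0, 0, 0, 0, 0, 0], [0, 0, 3, 0, 0, 0], [0, 0, 3, 0, 0, 0], [0, 0, 2, 0, 0, 0], [0, 0, 2, 0, 0, 0], [0, 0, 0, 0, 0, 0], [0, 0, 0, 0, 0, 0], [0, 0, 0, 0, 0, 0]])

```text
clock: 9.6
tool_pos: [0.6373, -0.1327, 0.1468]
orientation: [-179.9, -0.0, -89.9]
force: [0.2, -0.2, -0.1]
opening: 0.0506
gripper_force: 30.0
```

Request:
play_rows(plan=[[0, 0, 0.8, 0, 0, 0], [0, 0, 0.8, 0, 0, 0], [0, 0, 0.8, 0, 0, 0], [0, 0, 0.8, 0, 0, 0], [0, 0, 0.8, 0, 0, 0], [0, 0, 0.4, 0, 0, 0], [0, 0, 0.3, 0, 0, 0], [0, 0, 0.2, 0, 0, 0], [0, 0, 0, 0, 0, 0], [0, 0, 0, 0, 0, 0], [0, 0, 0, 0, 0, 0]])

```text
clock: 10.52
tool_pos: [0.6367, -0.1331, 0.0969]
orientation: [-180.0, 0.0, -89.9]
force: [1.0, -0.6, -1.1]
opening: 0.0509
gripper_force: 30.0
```

Request:
play_rows(plan=[[0, 0, 0, 0, 0, 0], [0, 0, 0, 0, 0, 0], [0, 0, 0, 0, 0, 0], [0, 0, 0, 0, 0, 0], [0, 0, 0, 0, 0, 0], [0, 0, -0.5, 0, 0, 0], [0, 0, -1, 0, 0, 0], [0, 0, -1.5, 0, 0, 0], [0, 0, -2, 0, 0, 0], [0, 0, -2.5, 0, 0, 0], [0, 0, -2.5, 0, 0, 0], [0, 0, -2.5, 0, 0, 0], [0, 0, -2.5, 0, 0, 0], [0, 0, 0, 0, 0, 0]], grip=6.0)

```text
clock: 11.68
tool_pos: [0.6389, -0.1337, 0.254]
orientation: [-179.4, -0.1, -89.9]
force: [0.8, -1.0, 0.3]
opening: 0.0595
gripper_force: 0.0
```

```bash
python3 look.py 3 boulder_a; python3 - <<'E'
import cv2,numpy as np
a=cv2.imread('pics/scene3.png')[150:290,140:390];b=cv2.imread('pics/top3.png')[100:290,110:360]
A=cv2.resize(a,(750,420));B=cv2.resize(b,(750,570));cv2.imwrite('pics/c3.png',A)
E
```

```text
11.6833 [ 0.6389 -0.1337  0.254 ] [-1.794e+02 -1.000e-01 -8.990e+01] [ 0.8 -1.   0.3] 0.059509993485671056
scene boulder_a [0.4927 0.398  0.0247] 0.81 [351.4 271.7]
scene boulder_a [0.6332 0.2058 0.0244] 0.77 [273.2 265.6]
scene boulder_a [0.3985 0.3293 0.0274] 0.69 [346.9 243.5]
scene boulder_a [0.5604 0.2586 0.0293] 0.63 [300.9 259.9]
scene boulder_a [0.4493 0.0909 0.0064] 0.62 [279.6 223. ]
scene boulder_a [ 0.6389 -0.1336  0.0824] 0.6 [196.4 205.1]
scene boulder_a [ 0.3482 -0.2184  0.0038] 0.46 [235.9 178. ]
top boulder_a [0.3979 0.3292 0.025 ] 0.57 [154.9 220. ]
top boulder_a [0.561  0.2579 0.0246] 0.54 [180.8 174.9]
top boulder_a [0.4905 0.397  0.0266] 0.48 [138.7 191.8]
top boulder_a [0.6329 0.2044 0.0273] 0.48 [198.3 155.7]
top boulder_a [ 0.4379 -0.3504 -0.003 ] 0.32 [355.1 224.5]
```

View pics/c3.png

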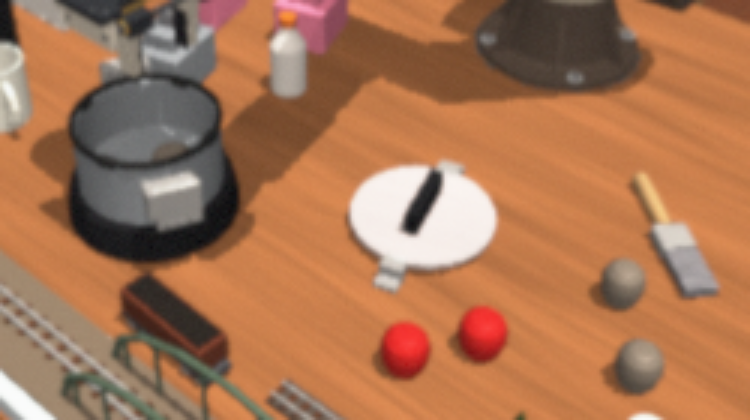

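The boulder is in the bowl at crop (170,150), as planned. The other two boulders haven't moved, so I'm going to the one at (0.490, 0.397).

Request:
play_rows(plan=[[0, 0, 0, 0, 0, -6.9], [0, 0, 0, 0, 0, -6.9], [0, 0, 0, 0, 0, -6.9], [0, 0, 0, 0, 0, -6.9], [0, 0, 0, 0, 0, -6.9], [0, 0, 0, 0, 0, -6.9], [0, 0, 0, 0, 0, -6.9], [0, 0, 0, 0, 0, -6.9], [0, 0, 0, 0, 0, -6.9], [0, 0, 0, 0, 0, -6.9], [0, 0, 0, 0, 0, -6.9], [0, 0, 0, 0, 0, -6.9], [0, 0, 0, 0, 0, -7.0], [-0.87, -3.12, 0, 0, 0, 0], [-0.87, -3.12, 0, 0, 0, 0], [-0.87, -3.12, 0, 0, 0, 0], [-0.87, -3.12, 0, 0, 0, 0], [-0.87, -3.12, 0, 0, 0, 0], [-0.87, -3.12, 0, 0, 0, 0], [-0.87, -3.12, 0, 0, 0, 0]], grip=8.0)

```text
clock: 13.55
tool_pos: [0.575, 0.0866, 0.2456]
orientation: [180.0, 0.1, -0.1]
force: [0.4, 0.2, 0.4]
opening: 0.0796
gripper_force: 0.0
```

Request:
play_rows(plan=[[-0.87, -3.12, 0, 0, 0, 0], [-0.87, -3.12, 0, 0, 0, 0], [-0.87, -3.12, 0, 0, 0, 0], [-0.87, -3.12, 0, 0, 0, 0], [-0.87, -3.12, 0, 0, 0, 0], [-0.87, -3.12, 0, 0, 0, 0], [-0.87, -3.12, 0, 0, 0, 0], [-0.87, -3.12, 0, 0, 0, 0], [-0.87, -3.12, 0, 0, 0, 0], [-0.87, -3.12, 0, 0, 0, 0], [0, 0, 0, 0, 0, 0], [0, 0, 3, 0, 0, 0], [0, 0, 3, 0, 0, 0], [0, 0, 3, 0, 0, 0], [0, 0, 3, 0, 0, 0], [0, 0, 2, 0, 0, 0], [0, 0, 0, 0, 0, 0], [0, 0, 0, 0, 0, 0]])

```text
clock: 15.05
tool_pos: [0.4895, 0.3967, 0.1052]
orientation: [179.8, 0.1, -0.1]
force: [1.0, -0.5, 1.1]
opening: 0.0797
gripper_force: 0.0
```

```bash
python3 look.py 4 boulder_a
```

```text
15.05 [0.4895 0.3967 0.1052] [ 1.798e+02  1.000e-01 -1.000e-01] [ 1.  -0.5  1.1] 0.07967147192318934
scene boulder_a [0.6338 0.2085 0.0234] 0.76 [273.7 266.4]
scene boulder_a [0.4895 0.3978 0.0238] 0.55 [351.8 271.2]
scene boulder_a [0.5546 0.2524 0.025 ] 0.52 [300.2 258.8]
scene boulder_a [ 0.6373 -0.1313  0.0824] 0.49 [197.2 205.1]
scene boulder_a [0.3945 0.3279 0.0265] 0.45 [347.1 242.8]
top boulder_a [ 0.6404 -0.1314  0.0822] 0.74 [296.9 155.9]
top boulder_a [0.633  0.2045 0.0304] 0.71 [198.2 155.4]
top boulder_a [0.5592 0.2571 0.0285] 0.7 [180.8 175.1]
top boulder_a [0.3972 0.3282 0.0259] 0.68 [155.1 220.2]
top boulder_a [0.4889 0.3982 0.0265] 0.64 [138.3 192.2]
```

Request:
play_rows(plan=[[0, 0, 1.5, 0, 0, 0], [0, 0, 1.5, 0, 0, 0], [0, 0, 1.5, 0, 0, 0], [0, 0, 1, 0, 0, 0], [0, 0, 0.9, 0, 0, 0], [0, 0, 0.5, 0, 0, 0], [0, 0, 0, 0, 0, 0], [0, 0, 0, 0, 0, 0]])

```text
clock: 15.92
tool_pos: [0.4901, 0.3979, 0.0379]
orientation: [-180.0, -0.0, -0.1]
force: [0.0, 0.4, 0.9]
opening: 0.0798
gripper_force: 0.0
```

Request:
play_rows(plan=[[0, 0, 0, 0, 0, 0], [0, 0, 0, 0, 0, 0], [0, 0, 0, 0, 0, 0], [0, 0, 0, 0, 0, 0], [0, 0, 0, 0, 0, 0], [0, 0, 0, 0, 0, 0], [0, 0, 0, 0, 0, 0], [0, 0, 0, 0, 0, 0], [0, 0, -1, 0, 0, 0], [0, 0, -3, 0, 0, 0], [0, 0, -3, 0, 0, 0], [0, 0, -3, 0, 0, 0], [0, 0, -3, 0, 0, 0], [0, 0, -3, 0, 0, 0], [0, 0, -3, 0, 0, 0], [0, 0, -2, 0, 0, 0], [0, 0, 0, 0, 0, 0]], grip=3)

```text
clock: 17.33
tool_pos: [0.4914, 0.3988, 0.2538]
orientation: [-179.7, -0.3, -0.1]
force: [1.2, 0.9, -0.8]
opening: 0.0465
gripper_force: 30.0
```

Request:
play_rows(plan=[[1, 3.27, 0, 0, 0, 0], [1, 3.27, 0, 0, 0, 0], [1, 3.27, 0, 0, 0, 0], [1, 3.27, 0, 0, 0, 0], [1, 3.27, 0, 0, 0, 0], [1, 3.27, 0, 0, 0, 0], [1, 3.27, 0, 0, 0, 0], [1, 3.27, 0, 0, 0, 0], [1, 3.27, 0, 0, 0, 0], [1, 3.27, 0, 0, 0, 0], [1, 3.27, 0, 0, 0, 0], [1, 3.27, 0, 0, 0, 0], [1, 3.27, 0, 0, 0, 0], [1, 3.27, 0, 0, 0, 0], [1, 3.27, 0, 0, 0, 0], [1, 3.27, 0, 0, 0, 0], [1, 3.27, 0, 0, 0, 0], [1, 3.27, 0, 0, 0, 0], [0, 0, 0, 0, 0, 0], [0, 0, 0, 0, 0, 0]])

```text
clock: 19.0
tool_pos: [0.6678, -0.1934, 0.2462]
orientation: [-180.0, 0.1, -0.3]
force: [-0.0, -0.1, -1.7]
opening: 0.047
gripper_force: 30.0
```

Request:
play_rows(plan=[[0, 0, 0, 0, 0, 6], [0, 0, 0, 0, 0, 6], [0, 0, 0, 0, 0, 6], [0, 0, 0, 0, 0, 6], [0, 0, 0, 0, 0, 6], [0, 0, 0, 0, 0, 0], [0, 0, 2, 0, 0, 0], [0, 0, 2, 0, 0, 0], [0, 0, 2, 0, 0, 0], [0, 0, 1, 0, 0, 0], [0, 0, 0, 0, 0, 0], [0, 0, 0, 0, 0, 0], [0, 0, 0, 0, 0, 0]])

```text
clock: 20.08
tool_pos: [0.6692, -0.1913, 0.179]
orientation: [-180.0, -0.1, -30.1]
force: [-0.1, -0.9, -0.8]
opening: 0.0471
gripper_force: 30.0
```

Request:
play_rows(plan=[[0, 0, 1, 0, 0, 0], [0, 0, 1, 0, 0, 0], [0, 0, 1, 0, 0, 0], [0, 0, 1, 0, 0, 0], [0, 0, 0.8, 0, 0, 0], [0, 0, 0.8, 0, 0, 0], [0, 0, 0.8, 0, 0, 0], [0, 0, 0.6, 0, 0, 0], [0, 0, 0.5, 0, 0, 0], [0, 0, 0.3, 0, 0, 0], [0, 0, 0.2, 0, 0, 0], [0, 0, 0.1, 0, 0, 0], [0, 0, 0, 0, 0, 0], [0, 0, 0, 0, 0, 0]])

```text
clock: 21.25
tool_pos: [0.6687, -0.1914, 0.0969]
orientation: [-180.0, -0.0, -30.1]
force: [-0.2, 0.5, -1.3]
opening: 0.0466
gripper_force: 30.0
```

Request:
play_rows(plan=[[0, 0, 0, 0, 0, 0], [0, 0, 0, 0, 0, 0], [0, 0, 0, 0, 0, 0], [0, 0, 0, 0, 0, 0], [0, 0, 0, 0, 0, 0], [0, 0, -0.5, 0, 0, 0], [0, 0, -1, 0, 0, 0], [0, 0, -1.5, 0, 0, 0], [0, 0, -2, 0, 0, 0], [0, 0, -2.5, 0, 0, 0], [0, 0, -2.5, 0, 0, 0], [0, 0, -2.5, 0, 0, 0], [0, 0, -2.5, 0, 0, 0], [0, 0, 0, 0, 0, -6], [0, 0, 0, 0, 0, -6], [0, 0, 0, 0, 0, -6], [0, 0, 0, 0, 0, -6], [0, 0, 0, 0, 0, -6], [0, 0, 0, 0, 0, 0]], grip=5.8)

```text
clock: 22.83
tool_pos: [0.6685, -0.1914, 0.2478]
orientation: [180.0, -0.1, 0.1]
force: [-0.3, 0.8, -0.2]
opening: 0.0583
gripper_force: 0.0
```

```bash
python3 look.py 5 boulder_a
```

```text
22.8333 [ 0.6685 -0.1914  0.2478] [ 1.8e+02 -1.0e-01  1.0e-01] [-0.3  0.8 -0.2] 0.05826785584034932
scene boulder_a [0.3956 0.3292 0.025 ] 0.78 [347.2 243.5]
scene boulder_a [0.6329 0.2071 0.0232] 0.7 [273.6 266. ]
scene boulder_a [0.5587 0.2545 0.027 ] 0.58 [300.1 259.4]
scene boulder_a [ 0.6689 -0.1898  0.0845] 0.43 [179.1 201.8]
scene boulder_a [ 0.6351 -0.1325  0.0823] 0.41 [197.4 204.7]
top boulder_a [0.6326 0.2087 0.029 ] 0.64 [197.  155.6]
top boulder_a [ 0.6682 -0.1933  0.0838] 0.61 [315.8 149.2]
top boulder_a [0.3947 0.3292 0.0227] 0.56 [154.9 221.1]
top boulder_a [ 0.6401 -0.1361  0.0826] 0.49 [298.3 156.1]
top boulder_a [0.5623 0.2549 0.0279] 0.45 [181.6 174.4]
```

Request:
play_rows(plan=[[-1.51, -2.89, 0, 0, 0, 0], [-1.51, -2.89, 0, 0, 0, 0], [-1.51, -2.89, 0, 0, 0, 0], [-1.51, -2.89, 0, 0, 0, 0], [-1.51, -2.89, 0, 0, 0, 0], [-1.51, -2.89, 0, 0, 0, 0], [-1.51, -2.89, 0, 0, 0, 0], [-1.51, -2.89, 0, 0, 0, 0], [-1.51, -2.89, 0, 0, 0, 0], [-1.51, -2.89, 0, 0, 0, 0], [-1.51, -2.89, 0, 0, 0, 0], [-1.51, -2.89, 0, 0, 0, 0], [-1.51, -2.89, 0, 0, 0, 0], [-1.51, -2.89, 0, 0, 0, 0], [-1.51, -2.89, 0, 0, 0, 0], [-1.51, -2.89, 0, 0, 0, 0], [-1.51, -2.89, 0, 0, 0, 0], [-1.51, -2.89, 0, 0, 0, 0], [0, 0, 0, 0, 0, 0]], grip=8.0)

```text
clock: 24.62
tool_pos: [0.3963, 0.3335, 0.2469]
orientation: [-179.9, -0.0, -0.1]
force: [0.2, 0.2, -0.1]
opening: 0.0801
gripper_force: 0.0
```

Request:
play_rows(plan=[[0, 0, 3, 0, 0, 0], [0, 0, 3, 0, 0, 0], [0, 0, 3, 0, 0, 0], [0, 0, 3, 0, 0, 0], [0, 0, 2, 0, 0, 0], [0, 0, 0, 0, 0, 0], [0, 0, 0, 0, 0, 0]])

```text
clock: 25.2
tool_pos: [0.398, 0.329, 0.1063]
orientation: [179.9, 0.0, -0.2]
force: [0.8, 0.9, 1.1]
opening: 0.0804
gripper_force: 0.0
```

```bash
python3 look.py 6 boulder_a
```

```text
25.2 [0.398  0.329  0.1063] [179.9   0.   -0.2] [0.8 0.9 1.1] 0.08037292589838024
scene boulder_a [0.635  0.2097 0.0227] 0.71 [273.8 266.9]
scene boulder_a [ 0.6683 -0.1922  0.0854] 0.65 [178.8 201.2]
scene boulder_a [0.5585 0.2538 0.0274] 0.58 [300.  259.2]
scene boulder_a [ 0.6361 -0.132   0.0816] 0.57 [197.3 205.1]
scene boulder_a [0.3967 0.3291 0.0262] 0.46 [347.  243.4]
top boulder_a [ 0.6403 -0.13    0.0819] 0.77 [296.5 155.9]
top boulder_a [ 0.6707 -0.193   0.0846] 0.73 [315.7 148.4]
top boulder_a [0.6306 0.2078 0.0288] 0.53 [197.2 156.2]
top boulder_a [ 0.5692  0.4469 -0.0027] 0.51 [129.7 170.9]
top boulder_a [0.3971 0.3257 0.0247] 0.43 [155.9 220.4]
```

Request:
play_rows(plan=[[0, 0, 1.5, 0, 0, 0], [0, 0, 1.5, 0, 0, 0], [0, 0, 1.5, 0, 0, 0], [0, 0, 1, 0, 0, 0], [0, 0, 0.9, 0, 0, 0], [0, 0, 0.6, 0, 0, 0], [0, 0, 0, 0, 0, 0], [0, 0, 0, 0, 0, 0]])

```text
clock: 26.07
tool_pos: [0.3981, 0.3296, 0.0368]
orientation: [180.0, -0.0, -0.1]
force: [0.4, -0.2, -0.6]
opening: 0.0799
gripper_force: 0.0
```

Request:
play_rows(plan=[[0, 0, 0, 0, 0, 0], [0, 0, 0, 0, 0, 0], [0, 0, 0, 0, 0, 0], [0, 0, 0, 0, 0, 0], [0, 0, 0, 0, 0, 0], [0, 0, 0, 0, 0, 0], [0, 0, 0, 0, 0, 0], [0, 0, 0, 0, 0, 0], [0, 0, -1, 0, 0, 0], [0, 0, -3, 0, 0, 0], [0, 0, -3, 0, 0, 0], [0, 0, -3, 0, 0, 0], [0, 0, -3, 0, 0, 0], [0, 0, -3, 0, 0, 0], [0, 0, -3, 0, 0, 0], [0, 0, -2, 0, 0, 0], [0, 0, 0, 0, 0, 0]], grip=3)

```text
clock: 27.48
tool_pos: [0.3994, 0.331, 0.2522]
orientation: [-179.6, -0.3, -0.1]
force: [0.4, 0.7, -1.5]
opening: 0.0469
gripper_force: 30.0
```

Request:
play_rows(plan=[[1.14, 2.89, 0, 0, 0, 0], [1.14, 2.89, 0, 0, 0, 0], [1.14, 2.89, 0, 0, 0, 0], [1.14, 2.89, 0, 0, 0, 0], [1.14, 2.89, 0, 0, 0, 0], [1.14, 2.89, 0, 0, 0, 0], [1.14, 2.89, 0, 0, 0, 0], [1.14, 2.89, 0, 0, 0, 0], [1.14, 2.89, 0, 0, 0, 0], [1.14, 2.89, 0, 0, 0, 0], [1.14, 2.89, 0, 0, 0, 0], [1.14, 2.89, 0, 0, 0, 0], [1.14, 2.89, 0, 0, 0, 0], [1.14, 2.89, 0, 0, 0, 0], [1.14, 2.89, 0, 0, 0, 0], [1.14, 2.89, 0, 0, 0, 0], [1.14, 2.89, 0, 0, 0, 0], [1.14, 2.89, 0, 0, 0, 0], [0, 0, 0, 0, 0, 0], [0, 0, 0, 0, 0, 0]])

```text
clock: 29.15
tool_pos: [0.6014, -0.1927, 0.2454]
orientation: [-180.0, 0.1, -0.3]
force: [-0.8, -0.1, -0.3]
opening: 0.0468
gripper_force: 30.0
```

Request:
play_rows(plan=[[0, 0, 0, 0, 0, -6], [0, 0, 0, 0, 0, -6], [0, 0, 0, 0, 0, -6], [0, 0, 0, 0, 0, -6], [0, 0, 0, 0, 0, -6], [0, 0, 0, 0, 0, 0], [0, 0, 2, 0, 0, 0], [0, 0, 2, 0, 0, 0], [0, 0, 2, 0, 0, 0], [0, 0, 1, 0, 0, 0], [0, 0, 0, 0, 0, 0], [0, 0, 0, 0, 0, 0], [0, 0, 0, 0, 0, 0]])

```text
clock: 30.23
tool_pos: [0.6026, -0.1912, 0.1779]
orientation: [179.9, -0.1, 29.8]
force: [-0.4, -0.9, -1.3]
opening: 0.0468
gripper_force: 30.0
```

```bash
python3 look.py 7 boulder_a
```

```text
30.2333 [ 0.6026 -0.1912  0.1779] [ 1.799e+02 -1.000e-01  2.980e+01] [-0.4 -0.9 -1.3] 0.046840882401846376
scene boulder_a [0.631  0.2108 0.023 ] 0.8 [274.9 266.3]
scene boulder_a [0.5575 0.2541 0.0272] 0.59 [300.2 259.1]
scene boulder_a [ 0.6377 -0.1342  0.0847] 0.47 [196.5 204.3]
scene boulder_a [ 0.6704 -0.192   0.0853] 0.46 [178.3 201.6]
scene boulder_a [ 0.5983 -0.1937  0.1669] 0.45 [191.6 173.5]
top boulder_a [0.6292 0.208  0.0289] 0.7 [197.1 156.5]
top boulder_a [0.5605 0.2588 0.0281] 0.62 [180.4 174.8]
```

Request:
play_rows(plan=[[0, 0, 1, 0, 0, 0], [0, 0, 1, 0, 0, 0], [0, 0, 1, 0, 0, 0], [0, 0, 1, 0, 0, 0], [0, 0, 0.8, 0, 0, 0], [0, 0, 0.8, 0, 0, 0], [0, 0, 0.8, 0, 0, 0], [0, 0, 0.6, 0, 0, 0], [0, 0, 0.5, 0, 0, 0], [0, 0, 0.3, 0, 0, 0], [0, 0, 0.2, 0, 0, 0], [0, 0, 0.1, 0, 0, 0], [0, 0, 0, 0, 0, 0], [0, 0, 0, 0, 0, 0]])

```text
clock: 31.6
tool_pos: [0.6021, -0.1912, 0.0959]
orientation: [180.0, -0.0, 29.9]
force: [0.6, -0.5, -1.2]
opening: 0.0469
gripper_force: 30.0
```

Request:
play_rows(plan=[[0, 0, 0, 0, 0, 0], [0, 0, 0, 0, 0, 0], [0, 0, 0, 0, 0, 0], [0, 0, 0, 0, 0, 0], [0, 0, 0, 0, 0, 0], [0, 0, -0.5, 0, 0, 0], [0, 0, -1, 0, 0, 0], [0, 0, -1.5, 0, 0, 0], [0, 0, -2, 0, 0, 0], [0, 0, -2.5, 0, 0, 0], [0, 0, -2.5, 0, 0, 0], [0, 0, -2.5, 0, 0, 0], [0, 0, -2.5, 0, 0, 0], [0, 0, 0, 0, 0, 6], [0, 0, 0, 0, 0, 6], [0, 0, 0, 0, 0, 6], [0, 0, 0, 0, 0, 6], [0, 0, 0, 0, 0, 6], [0, 0, 0, 0, 0, 0]], grip=5.8)

```text
clock: 33.18
tool_pos: [0.6019, -0.1913, 0.2467]
orientation: [180.0, -0.1, -0.4]
force: [0.3, 0.4, 0.0]
opening: 0.058
gripper_force: 0.0
```

Request:
play_rows(plan=[[-1.5, -3, 0, 0, 0, 0], [-1.5, -3, 0, 0, 0, 0], [-1.5, -3, 0, 0, 0, 0], [-1.5, -3, 0, 0, 0, 0], [-1.5, -3, 0, 0, 0, 0], [0, 0, 0, 0, 0, 0], [0, 0, 0, 0, 0, 0]])

```text
clock: 33.77
tool_pos: [0.527, -0.0397, 0.2469]
orientation: [-180.0, -0.1, 0.2]
force: [-0.6, -0.5, -0.2]
opening: 0.0582
gripper_force: 0.0
```

```bash
python3 look.py 8 boulder_a tumbler bowl_floor hook_1 lid lid_handle power_tip control;python3 - <<'E'
import cv2,numpy as np
a=cv2.imread('pics/scene8.png')[160:260,150:310];b=cv2.imread('pics/top8.png')[120:260,190:390]
cv2.imwrite('pics/c8.png',np.vstack([cv2.resize(a,(480,300),interpolation=2),cv2.resize(b,(480,300),interpolation=2)]))
E
```

```text
33.7667 [ 0.527  -0.0397  0.2469] [-1.8e+02 -1.0e-01  2.0e-01] [-0.6 -0.5 -0.2] 0.058244813875848796
scene boulder_a [0.6331 0.2069 0.0276] 0.74 [273.5 265.1]
scene boulder_a [ 0.5996 -0.1929  0.0839] 0.63 [193.4 192.6]
scene boulder_a [ 0.6375 -0.1314  0.0816] 0.58 [197.1 205.3]
scene boulder_a [0.5574 0.2538 0.027 ] 0.56 [300.1 259.1]
scene boulder_a [0.4491 0.0933 0.0022] 0.56 [280.1 224.2]
scene boulder_a [ 0.6671 -0.1907  0.0879] 0.46 [179.2 200.7]
scene bowl_floor [ 0.6369 -0.1685  0.0595] 0.69 [190.7 205.5]
scene hook_1 [ 0.6912 -0.0678  0.1283] 0.91 [196.9 210.6]
scene hook_1 [ 0.5831 -0.2809  0.1267] 0.63 [179.8 171.7]
scene lid [0.4498 0.0926 0.0033] 0.56 [279.8 224. ]
scene lid [0.6916 0.3816 0.0018] 0.56 [309.4 315.8]
scene lid_handle [0.4424 0.0933 0.0441] 0.59 [282.  214.5]
scene power_tip [ 0.2488 -0.4526  0.1595] 0.59 [212.1 119.1]
scene power_tip [ 0.4031 -0.3624  0.1637] 0.45 [200.1 137.8]
scene control [ 4.396e-01 -3.577e-01  1.000e-04] 0.74 [197.3 175.1]
scene control [ 2.194e-01 -2.922e-01 -2.000e-04] 0.51 [243.4 160.1]
top boulder_a [ 0.401  -0.3627  0.1612] 0.6
[... 224 characters left out ...]
0022] 0.9 [306.7 164. ]
top bowl_floor [ 0.639  -0.1745  0.0614] 0.9 [309.1 159.1]
top hook_1 [ 0.5818 -0.2823  0.1229] 0.57 [343.3 173. ]
top lid [ 0.4476  0.0878 -0.001 ] 0.89 [227.6 212.5]
top lid [ 0.6669 -0.193   0.0813] 0.62 [315.6 149.8]
top lid [ 0.6368 -0.1737  0.0619] 0.59 [308.8 159.6]
top lid_handle [0.4459 0.0913 0.0415] 0.8 [225.8 210.6]
top power_tip [ 0.1832 -0.308   0.1633] 0.54 [348.6 298.1]
top power_tip [ 0.2441 -0.4598  0.1584] 0.41 [397.7 280.7]
top power_tip [ 0.4025 -0.3662  0.1633] 0.39 [370.2 227.6]
top control [ 0.4372 -0.3522 -0.0017] 0.9 [355.7 224.7]
top control [ 0.2197 -0.2925  0.0007] 0.78 [335.6 287.5]
top control [ 0.2816 -0.4495  0.0023] 0.66 [382.3 271.8]
```

View pics/c8.png

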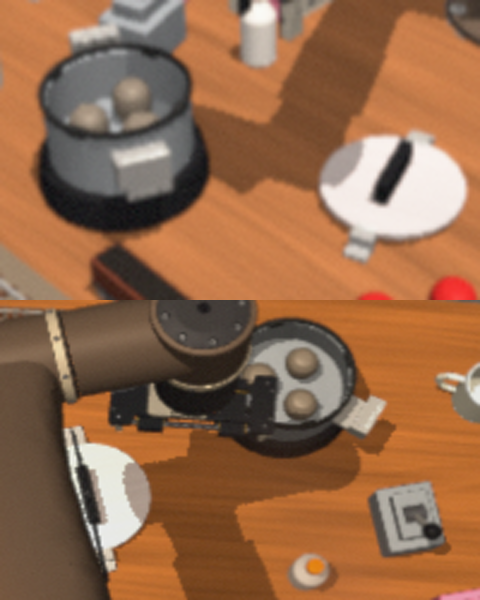

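All three boulders are visible in the bowl, and the lid hasn't moved. Next is the lid's angle.

```bash
python3 - <<'E'
from h import *
for c,f in(('scene','scene8.png'),('top','top1.png')):
    s=snap(c); im=cv2.imread('pics/'+f); u0,v0=px(s,[.448,.09,.054])
    g=im.max(2); m=np.zeros_like(g); 
    ys,xs=np.nonzero((g<70)); k=np.hypot(xs-u0,ys-v0)<21; xs,ys=xs[k],ys[k]
    P=np.array([at_z(s,x,y,.05)[:2] for x,y in zip(xs,ys)])
    w,V=np.linalg.eigh(np.cov(P.T)); print(c,len(P),P.mean(0),np.degrees(np.arctan2(V[1,1],V[0,1])),np.sqrt(w*12))
s=snap('scene');
lug=[[290,205.7],[270,241.7]]; L=[at_z(s,*p,.01)[:2] for p in lug]; print(L,np.mean(L,0),np.degrees(np.arctan2(*(L[0]-L[1])[::-1])))
s=snap('top');lug=[[222,184],[233,240]]; L=[at_z(s,*p,.01)[:2] for p in lug]; print(L,np.mean(L,0),np.degrees(np.arctan2(*(L[0]-L[1])[::-1])))
# ellipse fit of lid disc (light) at z=.02 in scene8
for c,f in(('scene','scene8.png'),('top','top1.png')):
    s=snap(c);im=cv2.imread('pics/'+f).astype(int);u0,v0=px(s,[.448,.09,.02])
    ys,xs=np.nonzero((im.min(2)>130)&(im.max(2)-im.min(2)<45));k=np.hypot(xs-u0,ys-v0)<32
    m=np.zeros(im.shape[:2],np.uint8);m[ys[k],xs[k]]=1
    m=cv2.morphologyEx(m,cv2.MORPH_OPEN,np.ones((9,9)))
    h=cv2.convexHull(np.argwhere(m)[:,::-1].astype(np.int32)).reshape(-1,2)
    P=np.array([at_z(s,*p,.02)[:2] for p in h]).astype(np.float32);print(c,cv2.minEnclosingCircle(P))
E
```

```text
scene 93 [0.46244246 0.10200973] -161.37639827751735 [0.01659825 0.10016427]
top 108 [0.4445998  0.08910821] -163.1271338240169 [0.01359763 0.08878815]
[array([0.34916745, 0.06322582]), array([0.54808974, 0.12570966])] [0.44862859 0.09446774] -162.56187912232045
[array([0.54304344, 0.11490503]), array([0.3534985 , 0.06098913])] [0.44827097 0.08794708] 15.878357724015908
scene ((0.45740950107574463, 0.10006920248270035), 0.09291934967041016)
top ((0.4459831714630127, 0.09066972881555557), 0.09075026959180832)
```

Request:
play_rows(plan=[[-1.61, -2.59, 0, 0, 0, 0], [-1.61, -2.59, 0, 0, 0, 0], [-1.61, -2.59, 0, 0, 0, 0], [-1.61, -2.59, 0, 0, 0, 0], [-1.61, -2.59, 0, 0, 0, 0], [0, 0, 0, 0, 0, -5.6], [0, 0, 0, 0, 0, -5.6], [0, 0, 0, 0, 0, -5.6], [0, 0, 0, 0, 0, 0], [0, 0, 2.5, 0, 0, 0], [0, 0, 2.5, 0, 0, 0], [0, 0, 2.5, 0, 0, 0], [0, 0, 2.5, 0, 0, 0], [0, 0, 2.5, 0, 0, 0], [0, 0, 2.5, 0, 0, 0], [0, 0, 1, 0, 0, 0], [0, 0, 0, 0, 0, 0], [0, 0, 0, 0, 0, 0], [0, 0, 0, 0, 0, 0]], grip=5.5)

```text
clock: 36.55
tool_pos: [0.4478, 0.089, 0.0864]
orientation: [-180.0, -0.1, 16.6]
force: [0.2, -0.8, 0.4]
opening: 0.055
gripper_force: 0.0
```

```bash
python3 look.py 9 lid lid_handle; python3 - <<'E'
import cv2
a=cv2.imread('pics/scene9.png')[170:260,220:340];cv2.imwrite('pics/c9.png',cv2.resize(a,(720,540),interpolation=2))
E
```

```text
36.55 [0.4478 0.089  0.0864] [-1.80e+02 -1.00e-01  1.66e+01] [ 0.2 -0.8  0.4] 0.05501383070473297
scene lid [0.4474 0.0918 0.0039] 0.58 [280.1 223.4]
scene lid [ 0.6696 -0.1912  0.0836] 0.4 [178.7 201.9]
scene lid_handle [0.4449 0.0918 0.0437] 0.74 [281.2 214.7]
top lid [0.4518 0.0934 0.0006] 0.68 [226.1 211. ]
top lid_handle [0.4486 0.0918 0.0445] 0.56 [225.7 209.6]
```

View pics/c9.png

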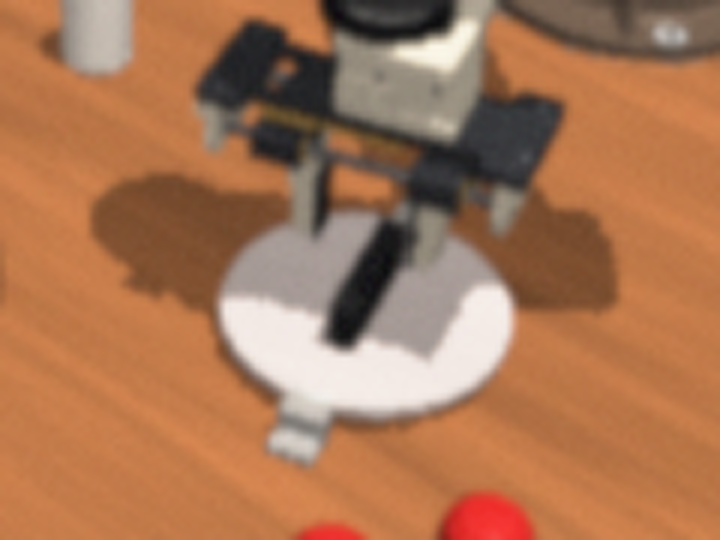

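The fingers sit square across the bar at crop (370,280), so I can go down and grip.

Request:
play_rows(plan=[[0, 0, 1, 0, 0, 0], [0, 0, 1, 0, 0, 0], [0, 0, 1, 0, 0, 0], [0, 0, 0.7, 0, 0, 0], [0, 0, 0.3, 0, 0, 0], [0, 0, 0, 0, 0, 0], [0, 0, 0, 0, 0, 0]])

```text
clock: 37.43
tool_pos: [0.4472, 0.0887, 0.0458]
orientation: [180.0, -0.0, 16.7]
force: [0.1, -0.0, 0.2]
opening: 0.0547
gripper_force: 0.0
```

Request:
play_rows(plan=[[0, 0, 0, 0, 0, 0], [0, 0, 0, 0, 0, 0], [0, 0, 0, 0, 0, 0], [0, 0, 0, 0, 0, 0], [0, 0, 0, 0, 0, 0], [0, 0, 0, 0, 0, 0], [0, 0, 0, 0, 0, 0], [0, 0, 0, 0, 0, 0], [0, 0, 0, 0, 0, 0], [0, 0, -1, 0, 0, 0], [0, 0, -3, 0, 0, 0], [0, 0, -3, 0, 0, 0], [0, 0, -3, 0, 0, 0], [0, 0, -3, 0, 0, 0], [0, 0, -3, 0, 0, 0], [0, 0, -3, 0, 0, 0], [0, 0, -2, 0, 0, 0], [0, 0, 0, 0, 0, 0], [0, 0, 0, 0, 0, 0]], grip=0.5)

```text
clock: 39.02
tool_pos: [0.4471, 0.0888, 0.2561]
orientation: [-179.9, -0.1, 16.6]
force: [0.2, 0.1, -2.7]
opening: 0.0181
gripper_force: 30.0
```

```bash
python3 look.py 10 lid lid_handle bowl_floor tumbler hook_1
```

```text
39.0167 [0.4471 0.0888 0.2561] [-1.799e+02 -1.000e-01  1.660e+01] [ 0.2  0.1 -2.7] 0.018062495963141474
scene lid [0.4446 0.093  0.2109] 0.89 [284.8 176.2]
scene lid_handle [0.445  0.0889 0.2553] 0.7 [284.7 164.4]
scene lid_handle [ 0.4365 -0.3581 -0.0008] 0.31 [197.8 175. ]
scene bowl_floor [ 0.6407 -0.171   0.0618] 0.62 [189.4 205.3]
scene tumbler [ 6.385e-01 -1.704e-01  2.000e-04] 0.89 [191.4 218. ]
scene hook_1 [ 0.5815 -0.2814  0.1267] 0.93 [180.1 171.4]
scene hook_1 [ 0.692  -0.067   0.1305] 0.78 [196.9 210.3]
scene hook_1 [ 0.4012 -0.3627  0.1625] 0.51 [200.5 137.8]
top lid [0.451  0.0866 0.209 ] 0.96 [224.3 198.7]
top lid_handle [0.4457 0.0872 0.2538] 0.91 [223.  197.2]
top bowl_floor [ 0.6367 -0.1734  0.0609] 0.62 [308.7 159.7]
top tumbler [ 0.6366 -0.1748 -0.0023] 0.56 [307.3 164.9]
top hook_1 [ 0.6927 -0.0634  0.1289] 0.96 [278.1 135. ]
top hook_1 [ 0.5813 -0.2818  0.1248] 0.62 [343.2 173. ]
```

Request:
play_rows(plan=[[0.9, 2.54, 0, 0, 0, 0], [0.9, 2.54, 0, 0, 0, 0], [0.9, 2.54, 0, 0, 0, 0], [0.9, 2.54, 0, 0, 0, 0], [0.9, 2.54, 0, 0, 0, 0], [0.9, 2.54, 0, 0, 0, 0], [0.9, 2.54, 0, 0, 0, 0], [0.9, 2.54, 0, 0, 0, 0], [0.9, 2.54, 0, 0, 0, 0], [0.9, 2.54, 0, 0, 0, 0], [0.9, 2.54, 0, 0, 0, 0], [0.9, 2.54, 0, 0, 0, 0], [0, 0, 0, 0, 0, 0], [0, 0, 0, 0, 0, 0]])

```text
clock: 40.78
tool_pos: [0.6382, -0.1736, 0.2542]
orientation: [-180.0, 0.1, 16.5]
force: [-0.6, -0.3, -1.0]
opening: 0.0177
gripper_force: 30.0
```

Request:
play_rows(plan=[[0, 0, 0, 0, 0, 6.6], [0, 0, 0, 0, 0, 6.6], [0, 0, 0, 0, 0, 6.6], [0, 0, 0, 0, 0, 6.6], [0, 0, 0, 0, 0, 6.6], [0, 0, 0, 0, 0, 6.6], [0, 0, 0, 0, 0, 6.6], [0, 0, 0, 0, 0, 6.6], [0, 0, 0, 0, 0, 6.6], [0, 0, 0, 0, 0, 6.6], [0, 0, 0, 0, 0, 6.6], [0, 0, 0, 0, 0, 6.6], [0, 0, 0, 0, 0, 0], [0, 0, 0, 0, 0, 0], [0, 0, 0, 0, 0, 0]])

```text
clock: 42.03
tool_pos: [0.6377, -0.172, 0.2557]
orientation: [-180.0, 0.0, -62.3]
force: [-0.4, -0.3, -2.3]
opening: 0.018
gripper_force: 30.0
```

```bash
python3 look.py 11 lid lid_handle tumbler hook_1 boulder_a
```

```text
42.0333 [ 0.6377 -0.172   0.2557] [-180.     0.   -62.3] [-0.4 -0.3 -2.3] 0.018004438334574987
scene lid [ 0.6395 -0.1727  0.2141] 0.72 [185.2 169.5]
scene lid_handle [ 0.6348 -0.1725  0.2557] 0.82 [185.1 158.3]
scene lid_handle [ 0.6932 -0.0648  0.1295] 0.37 [197.1 211. ]
scene tumbler [ 0.6378 -0.1697  0.0011] 0.68 [191.7 217.8]
scene hook_1 [ 0.6908 -0.0637  0.1311] 0.97 [197.8 210.4]
scene hook_1 [ 0.5827 -0.2815  0.1227] 0.89 [179.9 172.4]
scene hook_1 [0.693  0.3787 0.0033] 0.73 [308.3 315.2]
scene boulder_a [0.5589 0.256  0.0275] 0.78 [300.5 259.6]
scene boulder_a [ 0.5993 -0.1914  0.0874] 0.69 [193.7 191.9]
scene boulder_a [ 0.6692 -0.1887  0.0843] 0.62 [179.2 202. ]
scene boulder_a [ 0.6372 -0.1319  0.0832] 0.56 [197.1 204.9]
scene boulder_a [0.633  0.2085 0.0212] 0.53 [273.9 266.7]
top lid [ 0.6422 -0.1763  0.2071] 0.97 [314.6 144.7]
top lid [0.7745 0.0132 0.0012] 0.47 [256.5 123.7]
top lid_handle [ 0.64   -0.1742  0.2522] 0.84 [315.6 140.6]
top tumbler [ 6.356e-01 -1.727e-01  2.000e-04] 0.9 [306.7 165. ]
top hook_1 [ 0.6922 -0.0685  0.1305] 0.86 [279.7 135.1]
top hook_1 [ 0.5819 -0.2816  0.126 ] 0.66 [343.2 172.8]
top boulder_a [ 0.6004 -0.1869  0.0837] 0.58 [313.  168.6]
top boulder_a [0.6325 0.2067 0.0254] 0.48 [197.7 156. ]
top boulder_a [0.5579 0.2563 0.0283] 0.47 [181.  175.5]
```

View pics/scene11.png

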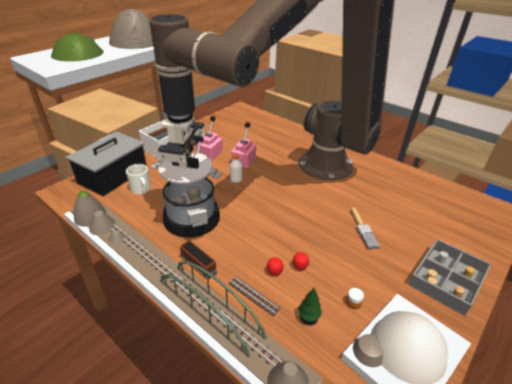

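The lid is level over the bowl at (187,175). Three boulders are inside and no other grey ones are on the bench, so I'll lower it.

Request:
play_rows(plan=[[0, 0, 1.5, 0, 0, 0], [0, 0, 1.5, 0, 0, 0], [0, 0, 1.5, 0, 0, 0], [0, 0, 1, 0, 0, 0], [0, 0, 0.8, 0, 0, 0], [0, 0, 0.5, 0, 0, 0], [0, 0, 0.5, 0, 0, 0], [0, 0, 0.5, 0, 0, 0], [0, 0, 0.5, 0, 0, 0], [0, 0, 0.3, 0, 0, 0], [0, 0, 0, 0, 0, 0], [0, 0, 0, 0, 0, 0], [0, 0, 0, 0, 0, 0]])

```text
clock: 43.72
tool_pos: [0.6381, -0.1724, 0.1699]
orientation: [-180.0, -0.0, -62.5]
force: [0.5, 0.4, -1.4]
opening: 0.018
gripper_force: 30.0
```

Request:
play_rows(plan=[[0, 0, 0.2, 0, 0, 0], [0, 0, 0.2, 0, 0, 0], [0, 0, 0.2, 0, 0, 0], [0, 0, 0.2, 0, 0, 0], [0, 0, 0.1, 0, 0, 0], [0, 0, 0, 0, 0, 0], [0, 0, 0, 0, 0, 0], [0, 0, 0, 0, 0, 0]])

```text
clock: 44.38
tool_pos: [0.6383, -0.1725, 0.161]
orientation: [-180.0, -0.0, -62.5]
force: [0.4, 0.5, 3.7]
opening: 0.0179
gripper_force: 30.0
```

Request:
play_rows(plan=[[0, 0, 0.1, 0, 0, 0], [0, 0, 0.1, 0, 0, 0], [0, 0, 0, 0, 0, 0], [0, 0, 0, 0, 0, 0], [0, 0, 0, 0, 0, 0]])

```text
clock: 44.8
tool_pos: [0.6384, -0.1725, 0.1607]
orientation: [-179.9, -0.1, -62.5]
force: [-3.1, 2.3, 14.8]
opening: 0.0178
gripper_force: 30.0
```

Request:
play_rows(plan=[[0, 0, -0.1, 0, 0, 0], [0, 0, 0, 0, 0, 3], [0, 0, 0, 0, 0, 5], [0, 0, 0, 0, 0, 5], [0, 0, 0, 0, 0, 5], [0, 0, 0, 0, 0, 5], [0, 0, 0, 0, 0, 5], [0, 0, 0, 0, 0, 5], [0, 0, 0, 0, 0, 5], [0, 0, 0, 0, 0, 5], [0, 0, 0, 0, 0, 5], [0, 0, 0, 0, 0, 4], [0, 0, 0, 0, 0, 2], [0, 0, 0, 0, 0, 0], [0, 0, 0, 0, 0, 0], [0, 0, 0, 0, 0, 0]])

```text
clock: 46.13
tool_pos: [0.6386, -0.1727, 0.1607]
orientation: [-179.9, 0.0, -116.5]
force: [-0.1, -0.0, 8.1]
opening: 0.0179
gripper_force: 30.0
```

```bash
python3 -c "
from plant import *
o=get_obs();print(o['tool_pos'],o['orientation'],o['force'],o['moment'],o['opening'])"
```

```text
[ 0.63859678 -0.17269116  0.16073456] [-1.79886535e+02  1.26989399e-02 -1.16516348e+02] [-0.07424218 -0.0177141   8.09856139] [0.11323093 0.22064922 0.05706499] 0.017925445352919657
```

Request:
play_rows(plan=[[0, 0, 0, 0, 0, 1.5], [0, 0, 0, 0, 0, 1.5], [0, 0, 0, 0, 0, 1.5], [0, 0, 0, 0, 0, 0], [0, 0, 0, 0, 0, 0]])

```text
clock: 46.55
tool_pos: [0.6386, -0.1727, 0.1607]
orientation: [-179.9, 0.0, -121.0]
force: [-0.6, -0.3, 7.3]
opening: 0.0176
gripper_force: 30.0
```

```bash
python3 -c "
from plant import *
o=get_obs();print(o['tool_pos'],o['orientation'],o['force'],o['moment'],o['opening'])"
```

```text
[ 0.63860603 -0.17270527  0.16073591] [-1.79887014e+02  1.59904024e-02 -1.21009326e+02] [-0.60113366 -0.26962255  7.34853666] [0.05116365 0.24130838 0.18010579] 0.017639099794875726
```

Request:
play_rows(plan=[[0, 0, 0, 0, 0, 1.5], [0, 0, 0, 0, 0, 1.5], [0, 0, 0, 0, 0, 0], [0, 0, 0, 0, 0, 0]])

```text
clock: 46.88
tool_pos: [0.6384, -0.1727, 0.1607]
orientation: [-179.9, -0.0, -124.0]
force: [-1.3, -0.2, 8.9]
opening: 0.0179
gripper_force: 30.8
```

```bash
python3 -c "
from plant import *
o=get_obs();print(o['tool_pos'],o['orientation'],o['force'],o['moment'],o['opening'])"; python3 look.py 12 lid hook_1; python3 - <<'E'
import cv2
a=cv2.imread('pics/scene12.png')[150:245,140:250];cv2.imwrite('pics/c12.png',cv2.resize(a,(660,570),interpolation=2))
E
```

```text
[ 0.63841297 -0.17272989  0.16072239] [-1.79902508e+02 -7.42584098e-03 -1.23950668e+02] [-1.26138669 -0.1756071   8.86394457] [-0.06736547  0.44987699  0.79407161] 0.01793070792701326
46.8833 [ 0.6384 -0.1727  0.1607] [-179.9   -0.  -124. ] [-1.3 -0.2  8.9] 0.01793070792701326
scene lid [ 0.6391 -0.1728  0.1186] 0.83 [187.9 192.2]
scene lid [ 0.6336 -0.1741  0.1587] 0.5 [187.8 182.1]
scene hook_1 [ 0.5838 -0.2797  0.1254] 0.76 [179.9 172.1]
scene hook_1 [ 0.6926 -0.0685  0.1286] 0.68 [196.5 210.6]
top lid [ 0.6384 -0.1741  0.1124] 0.83 [310.6 154.8]
top hook_1 [ 0.5786 -0.2797  0.1226] 0.88 [342.4 174. ]
top hook_1 [ 0.6926 -0.0683  0.1292] 0.59 [279.6 135.1]
```

View pics/c12.png

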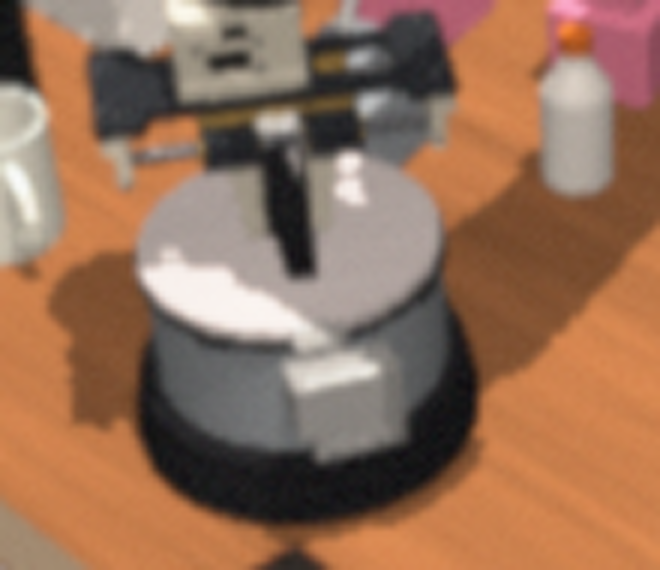

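The arm at the front goes under the hook at crop (340,360), and the moment has jumped to 0.8 N m, so it is at the stop. I'll back the twist off slightly, ease up and let go.

Request:
play_rows(plan=[[0, 0, 0, 0, 0, -1.5], [0, 0, -0.2, 0, 0, 0], [0, 0, -0.1, 0, 0, 0], [0, 0, 0, 0, 0, 0], [0, 0, 0, 0, 0, 0]])

```text
clock: 47.6
tool_pos: [0.6381, -0.1725, 0.1628]
orientation: [-180.0, 0.0, -122.6]
force: [1.0, -0.4, 4.2]
opening: 0.018
gripper_force: 29.9
```

Request:
play_rows(plan=[[0, 0, 0, 0, 0, 0], [0, 0, 0, 0, 0, 0], [0, 0, 0, 0, 0, 0], [0, 0, 0, 0, 0, 0], [0, 0, 0, 0, 0, 0], [0, 0, 0, 0, 0, 0], [0, 0, -0.5, 0, 0, 0], [0, 0, -1, 0, 0, 0], [0, 0, -2, 0, 0, 0], [0, 0, -3, 0, 0, 0], [0, 0, -3, 0, 0, 0], [0, 0, 0, 0, 0, 0], [0, 0, 0, 0, 0, 0]], grip=4.5)

```text
clock: 48.68
tool_pos: [0.6391, -0.1725, 0.2612]
orientation: [-179.7, 0.2, -122.5]
force: [-0.0, 0.5, -0.6]
opening: 0.0448
gripper_force: 0.0
```

```bash
python3 look.py 13 lid lid_handle hook_1 power_tip control; python3 - <<'E'
import cv2
a=cv2.imread('pics/scene13.png')[120:245,130:260];cv2.imwrite('pics/c13.png',cv2.resize(a,(624,600),interpolation=2))
E
```

```text
48.6833 [ 0.6391 -0.1725  0.2612] [-179.7    0.2 -122.5] [-0.   0.5 -0.6] 0.044840752689366624
scene lid [ 0.6371 -0.1709  0.123 ] 0.78 [188.6 191.2]
scene lid_handle [ 0.6339 -0.1721  0.1614] 0.57 [188.  181.7]
scene hook_1 [ 0.6908 -0.0666  0.1288] 0.9 [197.3 210.6]
scene hook_1 [ 0.5828 -0.279   0.125 ] 0.65 [180.3 172.2]
scene power_tip [ 0.2473 -0.4513  0.1604] 0.62 [212.6 118.9]
scene power_tip [ 0.6342 -0.1729  0.1633] 0.58 [187.8 181.2]
scene power_tip [ 0.1831 -0.3033  0.1608] 0.46 [247.1 124.4]
scene control [ 0.2835 -0.448   0.0025] 0.91 [209.2 152.9]
scene control [ 0.439  -0.355  -0.0009] 0.84 [197.9 175.5]
scene control [ 0.2216 -0.2897  0.0035] 0.76 [243.5 159.8]
top lid [ 0.6403 -0.1742  0.1196] 0.72 [310.9 153.6]
top lid_handle [ 0.6378 -0.1782  0.1606] 0.95 [313.5 150.6]
top hook_1 [ 0.5821 -0.2811  0.1251] 0.91 [343.  172.8]
top hook_1 [ 0.691  -0.0647  0.1292] 0.67 [278.5 135.5]
top power_tip [ 0.2458 -0.458   0.1581] 0.62 [397.1 280.1]
top power_tip [0.7742 0.0136 0.0053] 0.61 [256.4 123.4]
top power_tip [ 0.182  -0.3035  0.1625] 0.51 [347.  298.4]
top power_tip [ 0.4026 -0.3648  0.1613] 0.42 [369.6 227.7]
top control [ 0.2824 -0.4518  0.0022] 0.87 [383.  271.6]
top control [ 0.2177 -0.2916  0.0027] 0.87 [335.4 288.1]
top control [ 4.394e-01 -3.506e-01 -4.000e-04] 0.77 [355.4 224. ]
```

View pics/c13.png

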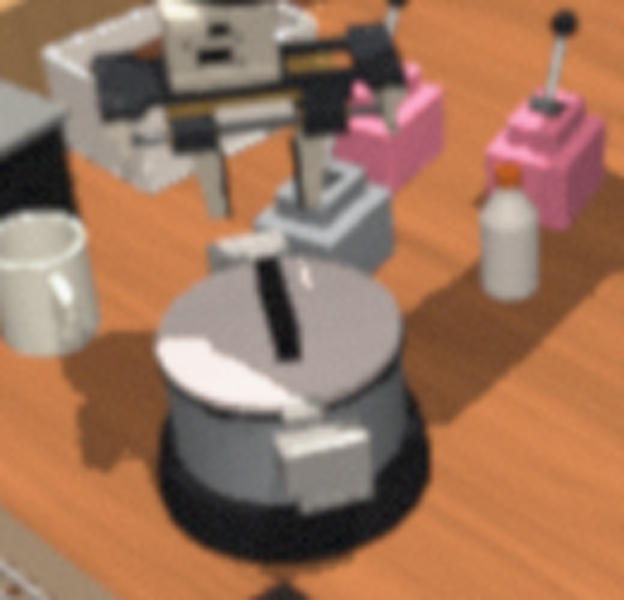

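The lid sits level and let go, with both arms under the hooks at crop (250,250) and (320,440). Next is the grey switch.

Request:
play_rows(plan=[[0, 0, 0, 0, 0, 6.2], [0, 0, 0, 0, 0, 6.2], [0, 0, 0, 0, 0, 6.2], [0, 0, 0, 0, 0, 6.2], [0, 0, 0, 0, 0, 6.2], [0, 0, 0, 0, 0, 6.2], [0, 0, 0, 0, 0, 6.2], [2.87, -1.15, 0, 0, 0, 0], [2.87, -1.15, 0, 0, 0, 0], [2.87, -1.15, 0, 0, 0, 0], [2.87, -1.15, 0, 0, 0, 0], [2.87, -1.15, 0, 0, 0, 0], [2.87, -1.15, 0, 0, 0, 0], [2.87, -1.15, 0, 0, 0, 0], [2.87, -1.15, 0, 0, 0, 0], [2.87, -1.15, 0, 0, 0, 0], [2.87, -1.15, 0, 0, 0, 0], [2.87, -1.15, 0, 0, 0, 0], [0, 0, 0, 0, 0, 0], [0, 0, 0, 0, 0, 0]], grip=0)

```text
clock: 50.95
tool_pos: [0.3612, -0.3726, 0.2579]
orientation: [-180.0, 0.0, -166.1]
force: [-0.1, -0.1, 0.7]
opening: 0.0001
gripper_force: 0.0
```

```bash
python3 look.py 14 power_tip control lid lid_handle
```

```text
50.95 [ 0.3612 -0.3726  0.2579] [-180.     0.  -166.1] [-0.1 -0.1  0.7] 0.0001084479760180561
scene power_tip [ 0.245  -0.4512  0.1617] 0.54 [212.9 118.5]
scene power_tip [ 0.4021 -0.3646  0.1603] 0.53 [200.  138.2]
scene power_tip [ 0.184  -0.3043  0.1623] 0.38 [246.8 124.1]
scene power_tip [ 0.694  -0.0672  0.1302] 0.34 [196.4 210.6]
scene control [ 0.219  -0.2878  0.0018] 0.95 [244.2 160. ]
scene control [ 2.818e-01 -4.500e-01  2.000e-04] 0.88 [209.2 153. ]
scene control [ 0.4388 -0.3573 -0.0016] 0.58 [197.6 175.4]
scene lid [ 0.6374 -0.1741  0.1253] 0.72 [187.8 190.3]
scene lid_handle [ 0.6356 -0.1724  0.1628] 0.76 [187.6 181.5]
top power_tip [ 0.2448 -0.4601  0.1589] 0.64 [397.8 280.5]
top power_tip [ 0.1808 -0.3058  0.1663] 0.56 [348.  298.8]
top power_tip [ 0.402  -0.3649  0.1588] 0.53 [369.4 228. ]
top control [ 0.2178 -0.2931  0.0006] 0.98 [335.8 288.1]
top control [ 0.2812 -0.4544  0.0045] 0.84 [383.9 271.9]
top control [ 0.4375 -0.3496  0.0033] 0.78 [355.3 224.3]
top control [ 0.6877 -0.0672  0.1277] 0.43 [279.2 136.6]
top lid [ 0.6411 -0.1755  0.116 ] 0.76 [311.2 153.7]
top lid [ 0.4378 -0.3478 -0.0005] 0.61 [354.5 224.4]
top lid_handle [ 0.6366 -0.1739  0.1602] 0.78 [312.1 150.9]
```

Request:
play_rows(plan=[[0, 0, 2.5, 0, 0, 0], [0, 0, 2.5, 0, 0, 0], [0, 0, 2, 0, 0, 0], [0, 0, 1.2, 0, 0, 0], [0, 0, 0.9, 0, 0, 0], [0, 0, 0, 0, 0, 0], [-1, 0, 0, 0, 0, 0], [-1, 0, 0, 0, 0, 0], [-1, 0, 0, 0, 0, 0], [-1, 0, 0, 0, 0, 0], [-1, 0, 0, 0, 0, 0], [-1, 0, 0, 0, 0, 0], [-1, 0, 0, 0, 0, 0], [-0.8, 0, 0, 0, 0, 0], [-0.7, 0, 0, 0, 0, 0], [-0.5, 0, 0, 0, 0, 0], [-0.3, 0, 0, 0, 0, 0], [0, 0, 0, 0, 0, 0], [0, 0, 0, 0, 0, 0], [0, 0, 0, 0, 0, 0]])

```text
clock: 53.12
tool_pos: [0.4525, -0.3493, 0.1667]
orientation: [-180.0, 0.0, -166.0]
force: [-1.1, -0.3, -0.2]
opening: 0.0001
gripper_force: 0.0
```

```bash
python3 look.py 15 power_tip | grep -v 0.2; python3 - <<'E'
import cv2
a=cv2.imread('pics/scene15.png')[100:245,130:280];cv2.imwrite('pics/c15.png',cv2.resize(a,(600,580),interpolation=2))
E
```

```text
scene power_tip [ 0.4768 -0.3415  0.1613] 0.41 [189.8 147. ]
scene power_tip [ 0.1866 -0.3025  0.163 ] 0.36 [246.7 124.3]
top power_tip [ 0.5727  0.4465 -0.0031] 0.7 [129.9 170. ]
top power_tip [ 0.1795 -0.303   0.1653] 0.57 [347.  299.2]
```

View pics/c15.png

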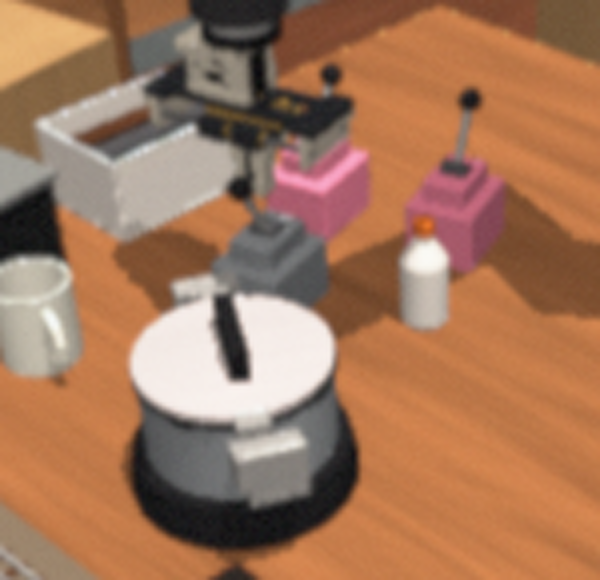

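The ball at crop (238,187) now leans over to the on side, about 39 mm past the pivot. One small extra nudge, then I back away.

Request:
play_rows(plan=[[-0.3, 0, 0, 0, 0, 0], [0, 0, 0, 0, 0, 0], [0, 0, 0, 0, 0, 0], [0, 0, 0, 0, 0, 0], [2, 0, 0, 0, 0, 0], [2, 0, 0, 0, 0, 0], [2, 0, 0, 0, 0, 0], [2, 0, 0, 0, 0, 0], [1, 0, -1, 0, 0, 0], [0, 0, -2, 0, 0, 0], [0, 0, -2.5, 0, 0, 0], [0, 0, -2.5, 0, 0, 0], [0, 0, 0, 0, 0, 0], [0, 0, 0, 0, 0, 0], [0, 0, 0, 0, 0, 0]])

```text
clock: 54.57
tool_pos: [0.3679, -0.3703, 0.2468]
orientation: [-180.0, 0.0, -166.0]
force: [0.2, 0.3, 0.6]
opening: 0.0003
gripper_force: 0.0
```

```bash
python3 look.py 16 power_tip control lid lid_handle boulder_a wagon mug; python3 - <<'E'
import cv2,numpy as np
a=cv2.imread('pics/scene16.png')[120:245,140:270];b=cv2.imread('pics/top16.png')[110:260,260:410]
cv2.imwrite('pics/c16.png',np.hstack([cv2.resize(a,(400,400),interpolation=2),cv2.resize(b,(400,400),interpolation=2)]))
E
```

```text
54.5667 [ 0.3679 -0.3703  0.2468] [-180.    0. -166.] [0.2 0.3 0.6] 0.00034501234578284334
scene power_tip [ 0.2481 -0.4515  0.1624] 0.61 [212.4 118.6]
scene power_tip [ 0.1847 -0.3052  0.1612] 0.56 [246.5 124.3]
scene power_tip [ 0.4751 -0.3441  0.1623] 0.45 [189.7 146.4]
scene control [ 0.2196 -0.2894  0.0011] 0.82 [243.8 160.1]
scene control [ 0.4392 -0.3564 -0.0028] 0.57 [197.7 175.8]
scene control [ 0.2824 -0.4491  0.0025] 0.55 [209.2 152.7]
scene lid [ 0.6377 -0.1697  0.1244] 0.93 [188.7 191.1]
scene lid_handle [ 0.6382 -0.1739  0.1627] 0.64 [186.7 181.7]
scene boulder_a [0.6332 0.2078 0.0215] 0.77 [273.6 266.5]
scene boulder_a [0.5595 0.2569 0.026 ] 0.7 [300.5 260.2]
scene wagon [ 0.7733  0.0138 -0.001 ] 0.67 [198.1 265.1]
scene mug [ 0.6543 -0.4592 -0.0013] 0.78 [140.8 188.3]
top power_tip [ 0.637  -0.1711 -0.0008] 0.72 [306.3 164.6]
top power_tip [ 0.2442 -0.4598  0.1609] 0.57 [397.9 280.6]
top power_tip [ 0.4763 -0.3457  0.1615] 0.48 [364.2 203.9]
top power_tip [ 0.1822 -0.3052  0.1621] 0.45 [347.5 298.4]
top control [ 4.39e-01 -3.50e-01  4.00e-04] 0.94 [355.2 224.1]
top control [ 0.2815 -0.4516  0.004 ] 0.88 [383.1 271.8]
top control [ 0.221  -0.2926 -0.0015] 0.61 [335.6 287.2]
top lid [ 0.6404 -0.1747  0.1209] 0.84 [311.1 153.4]
top lid_handle [ 0.636  -0.174   0.1609] 0.88 [312.1 151. ]
top boulder_a [0.5589 0.2536 0.0292] 0.56 [181.8 175.2]
top boulder_a [0.6327 0.2041 0.0258] 0.5 [198.4 155.9]
top wagon [0.7725 0.0137 0.0043] 0.66 [256.4 123.9]
top mug [ 6.509e-01 -4.655e-01 -1.000e-04] 0.98 [388.9 167.1]
```

View pics/c16.png

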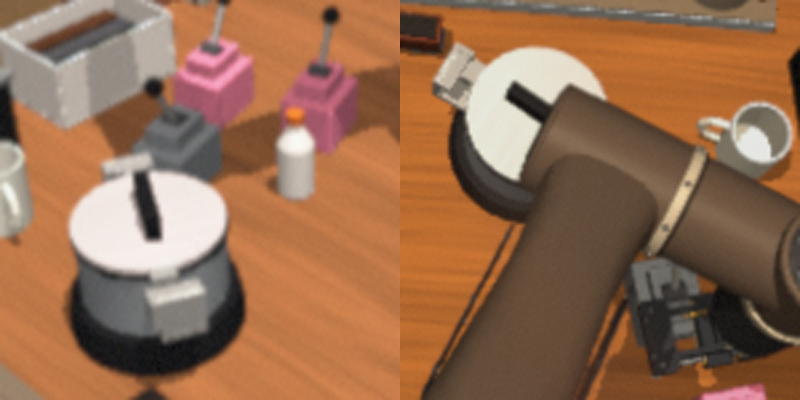

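The switch ball, at crop (153,88), is on and stays there. The lid is still level under both hooks, and the arm is clear of everything, so I'm handing in.

```bash
python3 -c "
from plant import *
print(close_job())"
```

```text
the job is handed in; nothing more can be done
None
```

I lowered the three grey boulders on the bench into the bowl, locked the lid under both hooks, pushed the grey switch on, and handed the job in after about 55 s of robot time; no verdict came back.

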